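Set the fume-extraction damper to its third click

TASK

Set the draught of the bench's fume extraction: push the orange damper lever all the way to the closed end (the red stripe), then push it back towards the green stripe, counting the clicks, and stop it resting in the third notch without ever overrunning that notch. Only push the lever with the fingers, never take it between them, and leave the spray can, the steel bracket and the yellow cup where they stand; finish clear of everything.

Things in the scene. Friction and masses are not known exactly. Their poses are not given: they have to be found in the camera images.
- damper: Fixed grey box, 126 (x) x 246 (y) x 100 mm high, z up; origin: centre of underside. Slot along y in the middle of its flat top. Red stripe across the top at y = -105 mm: CLOSED end; green at y = +105: OPEN. Black ticks beside the slot at y = -45 to +45, every 15 mm: closed and clicks 1 to 6. Pipe stub, 92 mm across, leaves its +x face, 101 mm long, axis 50 mm up. Only the lever stands on top
- lever (a joint): Lever's slide along the damper's +y, in m: 0 = closed (hard stop), 0.090 = fully open (hard stop). Detent notches every 0.015: clicks 1 to 6 rest at 0.015, 0.030, 0.045, 0.060, 0.075, 0.090. The push to leave a notch rises to about 6 N some 4 mm on; past halfway (7.5 mm) the lever snaps by itself into the next notch, up to 8 mm ahead of a slow pusher, and stays; a fast shove may skip a notch. Starts in notch 1 or 2
- lever_top (a point): Centre of the lever's top, 51.5 mm above the damper's top face, axes as the damper's; moves with the lever (damper x = 0, y = -45 mm + joint value). The lever is an upright steel blade, 30 (x) by 12 (y) mm, with an orange cap, 36 (x) by 14 (y) mm, over its upper 24 mm
- spray_can: Loose upright blue-labelled can, 66 mm across, 150 mm high, on the table off the damper's green end; origin under its centre. Leave it alone
- bracket: Loose steel angle bracket, 60 by 50 mm, 60 mm high, on the table off the damper's red end; origin under its foot's centre. Leave it alone
- bolt_cup: Loose yellow plastic cup, 64 mm across, 50 mm high, on the table on the robot's side of the damper; origin under its centre. Leave it alone

How it is judged:
On the way, in this order (a step that is already met when the one before it is completed fails the run):
1. the lever is fully closed (value of joint lever below 0.003 m), for 0.2 s.
2. the lever rests in the third notch (value of joint lever between 0.041 and 0.049 m and velocity of joint lever between -0.01 and 0.01 m/s), for 0.3 s.
At the end, for the whole second after the job is handed in: The lever, after having been closed (within 3 mm of its stop), rests within 4 mm of the third notch (joint 0.041 to 0.049), and the can, bracket and cup stand upright within 20 mm of where they began (all of step 2 and distance of each of spray_can, bracket, bolt_cup from where it was at the start of the episode below 0.02 m and angle between each of spray_can, bracket, bolt_cup's own z axis and vertical below 0.3 rad); the robot touches nothing.
It fails at once if the lever overruns the third notch (joint beyond 0.055) (value of joint lever above 0.055 m).
It fails at once if the lever is taken between the fingers (the grasp point lies inside it) (z of the grasp point in the frame of lever_top between -0.05 and 0 m and x of the grasp point in the frame of lever_top between -0.015 and 0.015 m and y of the grasp point in the frame of lever_top between -0.006 and 0.006 m).
It fails at once if the spray can is moved, tipped or lifted (distance of spray_can from where it was at the start of the episode above 0.02 m or angle between spray_can's own z axis and vertical above 0.4 rad).
It fails at once if the bracket is moved, tipped or lifted (distance of bracket from where it was at the start of the episode above 0.02 m or angle between bracket's own z axis and vertical above 0.4 rad).
It fails at once if the cup is moved, tipped or lifted (distance of bolt_cup from where it was at the start of the episode above 0.02 m or angle between bolt_cup's own z axis and vertical above 0.4 rad).
It also fails if it takes over 64 s, if anything falls off the work surface, if the arm or the gripper's body presses on something with over 40 N, if the wrist force passes 120 N, or if a joint passes its speed limit or range.

ROBOT

A 6-joint arm with a two-finger parallel gripper is mounted at the origin on the work surface. World frame = base frame: x ahead of the robot, y to its left, z up, the work surface at z = 0. Lengths are in m, angles in rad, forces in N, time in s.
With the tool pointing down it reaches from about 0.325 to 0.85 m from the base axis. Payload 15.5 kg.
Tool frame: the origin (TCP) lies at the very end of the fingers, on their centre line; the grasp point (between the pads) lies 19 mm behind it; y points along the fingers, z is the direction in which the jaws open and shut, and the axes are right-handed (so a half turn about y gives the same grasp; the last joint's range is limited). The gripper opens to 91 mm and grips with 3 to 60 N. Pads are 32 mm wide; open, the fingers measure 118 mm over their backs; the gripper's body (76 mm by 178 mm) begins 60 mm behind the grasp point.
Start: joints at [1.135, 0.494, 1.345, -0, 1.302, -0.096], TCP at [0.209, 0.589, 0.184] pointing down, gripper open.
Joint ranges: [-2.91, 2.91], [-0.82, 2.16], [0.22, 2.67], [-1.22, 4.37], [0.12, 2.79], [-3.08, 3.08]. Speed limits (rad/s): [1.89, 1.89, 2.57, 3.01, 3.01, 3.01].

INTERFACE

Orientations are given as a unit quaternion [w, x, y, z].
In Python, from plant import robot gives the robot as it stands.
- The arm moves only by the tool send_rows, never from a script. Its argument "deltas" is a list of rows, each a list of 7 numbers: the turn, a rotation vector about the tool's x, y, z in rad, then the shift along the tool's x, y, z in mm, then the closure, from 0 (fully open) to 1 (shut). A call has exactly 10 rows; each row is the pose to reach, as a shift and turn from the pose commanded when the call began, along the tool's axes at that moment; what a row does not reach only later rows make up. A row lasts 1/12 s, in which the tool goes at most 41.7 mm and 7.16 degrees, less where a joint would pass 70% of its speed; a pose out of reach is approached as far as the arm can. A call with a gripper value outside its range is refused whole. The fingers move at their own pace and stop on an object; "grip_force" is the grip in N (left out, the last holds). Time passes only in rows, so rows that repeat a pose let the fingers close, or fill a call up. It gives the time, the measured TCP pose, the force and the opening at its end, in the units of the state.
- robot.get_state(): the state, without advancing time (a new reading comes with each control period).
- robot.camera(name): name is "scene" or "top" or "wrist"; returns a dict with "img" (420x560x3 uint8, red, green, blue), "K" (3x3 intrinsics, pixels), "k1" (the pictures are not rectified: a ray, as slopes to the right and down, at radius r is drawn at 1 + k1 r^2 times it, then the intrinsics apply), "R" (3x3) and "t" (3): a world point X has camera coordinates R X + t. Camera axes: x right, y down, z forward; pixel columns grow to the right and rows downward; lengths in m; the calibration is good to about 2 mm. A picture is of the moment at which its call begins. There is no depth.
- robot.close_job(): hands the job in, once; it reports no verdict.
The state is a dict: "time_s": time; "joint_positions": joint angles; "joint_velocities": joint speeds; "joint_torque": joint torques, N m; "eef_pos": TCP position; "ee_rot": TCP orientation; "wrist_force": force on the tool from outside, world axes, zero at the start; "ft_torque": the same for the moment, N m; "width": finger opening in m.
Only numpy, scipy, OpenCV 4.12 (cv2) and the standard library are available. Lean on these libraries where they do the work, as an engineer would, in place of code of your own. Each camera call takes 0.05 s, during which the arm holds its last target.

## Working session

There is one attempt and no reset: what is moved stays moved. The work goes in short steps, Python scripts to look and compute and a tool call to move; the robot and the scene stay as the last step left them, time stands still between calls to the robot, and variables do not carry over. Pictures are saved under pics/ and viewed, and the job is handed in when it is done.

Besides the shell and the picture viewer there is one more tool, called after "Emit:" in YAML: its name, and indented under it one key for each argument. send_rows: Moves the arm, as the interface text tells. Its arguments: {"type":"object","properties":{"deltas":{"type":"array"},"grip_force":{"type":"number"}},"required":["deltas"]}

```bash
mkdir -p pics; ls
python3 - <<'E'
from plant import robot
import cv2,json
s=robot.get_state()
print({k:s[k] for k in('time_s','eef_pos','ee_rot','wrist_force','width')})
for n in('scene','top','wrist'):
    c=robot.camera(n); cv2.imwrite(f'pics/{n}0.png',c['img'][:,:,::-1])
    print(n,c['K'].tolist() if hasattr(c['K'],'tolist') else c['K'],c['k1'],c['R'],c['t'])
E
```

```text
pics
{'time_s': 0.0, 'eef_pos': array([0.20872651, 0.58865087, 0.18361564]), 'ee_rot': array([-0.69643028,  0.69730318, -0.12001119,  0.11979335]), 'wrist_force': array([ 0.01809813,  0.84065188, -0.0104219 ]), 'width': 0.090939570522394}
scene [[533.7051455449167, 0.0, 280.326204652221], [0.0, 533.7051455449167, 212.00073932118727], [0.0, 0.0, 1.0]] -0.11466921519878888 [[-0.06455744  0.99786625  0.00976182]
 [ 0.73746461  0.05429634 -0.67319971]
 [-0.6722933  -0.03626106 -0.73939628]] [ 0.01562157 -0.30975257  1.58081244]
top [[380.14553777910453, 0.0, 283.4360083131995], [0.0, 380.14553777910453, 206.28659362023743], [0.0, 0.0, 1.0]] 0.03572269240069171 [[-0.01081213 -0.99986099 -0.01269256]
 [-0.99760797  0.01165271 -0.06813624]
 [ 0.06827467  0.0119255  -0.99759528]] [0.04099501 0.52291233 0.81263998]
wrist [[327.7460998723901, 0.0, 278.2454690038753], [0.0, 327.7460998723901, 210.27732072740744], [0.0, 0.0, 1.0]] -0.04134322219824233 [[ 0.33442376  0.94242219 -0.00108077]
 [ 0.90543631 -0.32098056  0.27777072]
 [ 0.26143038 -0.0938717  -0.96064679]] [-0.62526103 -0.03222421  0.39165838]
```

View pics/scene0.png

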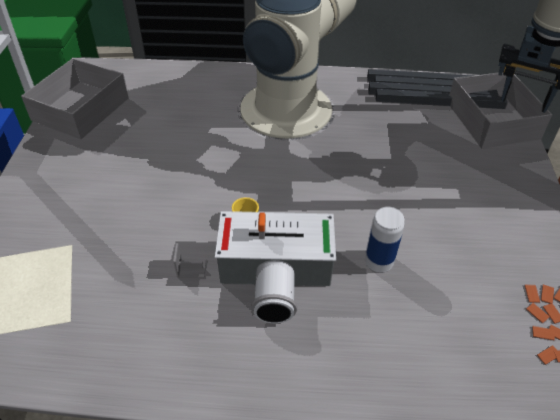

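View pics/top0.png

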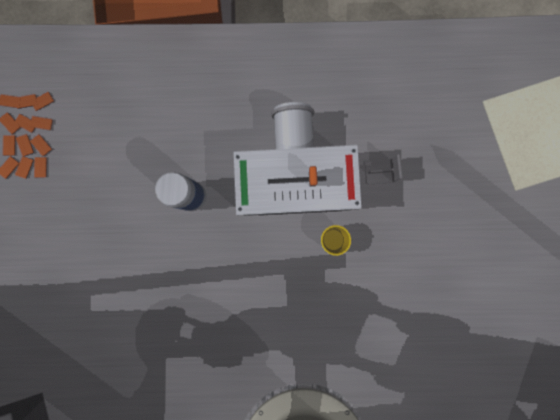

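View pics/wrist0.png

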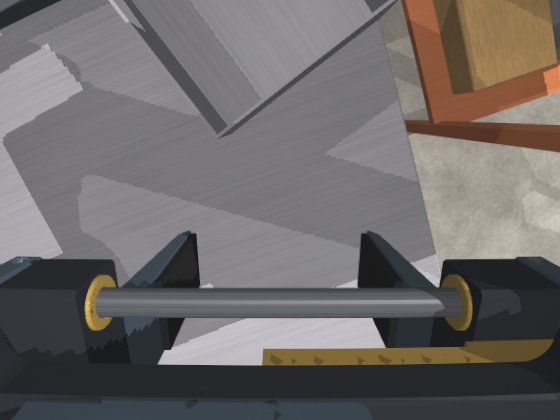

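The top view shows the damper around columns 235–360 and rows 147–215. Its red stripe is at column 350, green at 243, the orange lever at (313,176), the can at (175,190), the cup at (336,240) and the bracket at (385,168).

Run:
```python
import cv2
a=cv2.imread('pics/top0.png')
cv2.imwrite('pics/top0c.png',cv2.resize(a[135:225,225:365],None,fx=5.7,fy=5.7,interpolation=cv2.INTER_CUBIC))
a=cv2.imread('pics/scene0.png')
cv2.imwrite('pics/scene0c.png',cv2.resize(a[195:295,210:345],None,fx=5.9,fy=5.9,interpolation=cv2.INTER_CUBIC))
```

```text
(no output)
```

View pics/top0c.png

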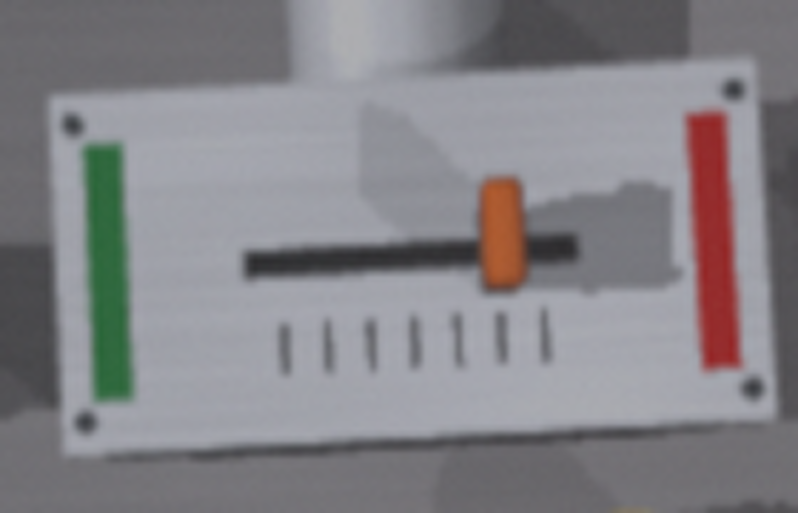

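View pics/scene0c.png

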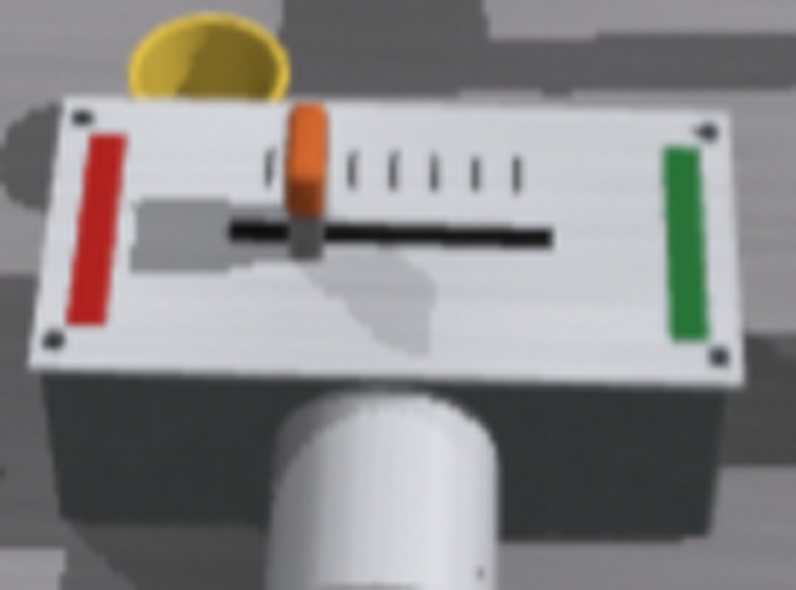

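```bash
cat > h.py <<'E'
import numpy as np
CAM={'scene':dict(K=(533.705,280.326,212.001),k1=-0.114669,R=[[-0.06455744,0.99786625,0.00976182],[0.73746461,0.05429634,-0.67319971],[-0.6722933,-0.03626106,-0.73939628]],t=[0.01562157,-0.30975257,1.58081244]),
'top':dict(K=(380.1455,283.436,206.2866),k1=0.0357227,R=[[-0.01081213,-0.99986099,-0.01269256],[-0.99760797,0.01165271,-0.06813624],[0.06827467,0.0119255,-0.99759528]],t=[0.04099501,0.52291233,0.81263998])}
def ray(cam,p):
    c=CAM[cam];f,cx,cy=c['K'];d=np.array([(p[0]-cx)/f,(p[1]-cy)/f]);s=d.copy()
    for _ in range(20): s=d/(1+c['k1']*(s@s))
    R=np.array(c['R']);t=np.array(c['t'])
    return -R.T@t, R.T@np.array([s[0],s[1],1])
def at_z(cam,p,z):
    o,d=ray(cam,p); return o+d*(z-o[2])/d[2]
def crop(uv,off,f): return ((uv[0]+.5)/f-.5+off[0],(uv[1]+.5)/f-.5+off[1])
def fit(mod,obs): # planar rigid fit
    mod=np.array(mod);obs=np.array(obs);m0=mod.mean(0);o0=obs.mean(0)
    a=mod-m0;b=obs-o0
    th=np.arctan2((a[:,0]*b[:,1]-a[:,1]*b[:,0]).sum(),(a*b).sum())
    R=np.array([[np.cos(th),-np.sin(th)],[np.sin(th),np.cos(th)]])
    o=o0-R@m0; return o,th,(obs-(mod@R.T+o))
E
python3 - <<'E'
from h import *
M=[(.063,.123),(.063,-.123),(-.063,-.123),(-.063,.123)]
T=[(50,97),(752,60),(776,418),(65,455)]
S=[(745,383),(30,368),(62,97),(730,113)]
ot=[at_z('top',crop(u,(225,135),5.7),.1)[:2] for u in T]
os_=[at_z('scene',crop(u,(210,195),5.9),.1)[:2] for u in S]
for n,o in(('top',ot),('scene',os_),('both',ot+os_)):
    c,th,r=fit(M*(len(o)//4),o);print(n,c,th,np.abs(r*1e3).max(),(r*1e3).round(1).tolist())
R=np.array([[np.cos(th),-np.sin(th)],[np.sin(th),np.cos(th)]])
print('lever in damper frame',R.T@(at_z('top',crop((504,217),(225,135),5.7),.1515)[:2]-c),
 R.T@(at_z('scene',crop((308,138),(210,195),5.9),.1515)[:2]-c))
for n,p,z in(('can',(176,190),.15),('cup',(336,240),.05),('brk',(392,168),.06),('brk0',(368,170),0.03)):
    w=at_z('top',p,z);print(n,w, R.T@(w[:2]-c))
from scipy.spatial.transform import Rotation as Ro
q=np.array([-0.69643028,0.69730318,-0.12001119,0.11979335])
print(Ro.from_quat(q[[1,2,3,0]]).as_matrix().round(3))
E
```

```text
top [0.57025882 0.00771879] 0.04016962833053256 0.6326038948818585 [[-0.3, -0.6], [-0.6, 0.6], [0.5, 0.3], [0.4, -0.4]]
scene [0.57449058 0.01132183] 0.04407326779986057 0.6473364802715154 [[-0.5, -0.2], [-0.0, 0.4], [-0.1, -0.6], [0.6, 0.4]]
both [0.5723747  0.00952031] 0.0421258551541191 2.9458309299982277 [[-2.2, -2.5], [-2.9, -1.3], [-1.9, -1.4], [-1.5, -2.1], [1.4, 1.7], [2.3, 2.4], [2.3, 1.0], [2.5, 2.1]]
lever in damper frame [ 0.00196719 -0.03125693] [ 0.00252215 -0.02719479]
can [0.54673071 0.23134222 0.15      ] [-0.01627956  0.22270508]
cup [ 0.44949682 -0.0739955   0.05      ] [-0.126286   -0.07826691]
brk [ 0.59745871 -0.19150124  0.06      ] [ 0.01659606 -0.20189959]
brk0 [ 0.59885661 -0.14831848  0.03      ] [ 0.01981129 -0.158814  ]
[[ 0.942 -0.001  0.334]
 [-0.334 -0.001  0.942]
 [-0.    -1.    -0.001]]
```

Emit:
send_rows:
  deltas:
    - [0, 0, 0, 15, -20, -10, 1]
    - [0, 0, 0, 35, -40, -25, 1]
    - [0, 0, 0, 60, -60, -45, 1]
    - [0, 0, 0, 90, -66, -68, 1]
    - [0, 0, 0, 120, -66, -92, 1]
    - [0, 0, 0, 150, -66, -115, 1]
    - [0, 0, 0, 180, -66, -138, 1]
    - [0, 0, 0, 210, -66, -161, 1]
    - [0, 0, 0, 240, -66, -184, 1]
    - [0, 0, 0, 265, -66, -205, 1]
  grip_force: 15

```text
time_s: 0.98
eef_pos: [0.391, 0.3052, 0.2502]
ee_rot: [-0.697, 0.697, -0.12, 0.12]
wrist_force: [1.3, 1.3, 0.7]
width: 0.0275
```

Emit:
send_rows:
  deltas:
    - [0, 0, 0, 27, 0, -21, 1]
    - [0, 0, 0, 54, 0, -42, 1]
    - [0, 0, 0, 81, 0, -63, 1]
    - [0, 0, 0, 108, 0, -84, 1]
    - [0, 0, 0, 135, 0, -105, 1]
    - [0, 0, 0, 165, 0, -128, 1]
    - [0, 0, 0, 195, 0, -151, 1]
    - [0, 0, 0, 225, 0, -175, 1]
    - [0, 0, 0, 250, 0, -194, 1]
    - [0, 0, 0, 265, 0, -205, 1]

```text
time_s: 1.82
eef_pos: [0.5727, 0.0224, 0.2499]
ee_rot: [-0.697, 0.697, -0.121, 0.121]
wrist_force: [-0.2, 0.3, 0.1]
width: 0.0005
```

Emit:
send_rows:
  deltas:
    - [0, -0.08, 0, 0, 0, 0, 1]
    - [0, -0.16, 0, 0, 0, 0, 1]
    - [0, -0.24, 0, 0, 0, 0, 1]
    - [0, -0.32, 0, 0, 0, 0, 1]
    - [0, -0.38, 0, 0, 0, 0, 1]
    - [0, -0.38, 0, 0, 0, 0, 1]
    - [0, -0.38, 0, 0, 0, 0, 1]
    - [0, -0.38, 0, 0, 0, 0, 1]
    - [0, -0.38, 0, 0, 0, 0, 1]
    - [0, -0.38, 0, 0, 0, 0, 1]

```text
time_s: 2.65
eef_pos: [0.5713, 0.0255, 0.2502]
ee_rot: [0.707, -0.707, -0.013, 0.014]
wrist_force: [-0.3, 0.2, -0.1]
width: 0.0006
```

```bash
cat > look.py <<'E'
import sys,cv2,numpy as np
from plant import robot
from scipy.spatial.transform import Rotation as Ro
def st():
    s=robot.get_state();q=s['ee_rot'];R=Ro.from_quat(np.r_[q[1:],q[0]]).as_matrix()
    c=np.array([.5724,.0095]);th=.042;D=np.array([[np.cos(th),-np.sin(th)],[np.sin(th),np.cos(th)]])
    print('t',round(s['time_s'],2),'tcp',s['eef_pos'].round(4),'damper xy mm',(D.T@(s['eef_pos'][:2]-c)*1e3).round(1),'F',s['wrist_force'].round(2),'Fy_d',round(float(D[:,1]@s['wrist_force'][:2]),2),'w',round(float(s['width']),4))
    return s,R
def pic(n,tag,box=None,f=1):
    a=robot.camera(n)['img'][:,:,::-1]
    if box: a=cv2.resize(a[box[1]:box[3],box[0]:box[2]],None,fx=f,fy=f,interpolation=cv2.INTER_CUBIC)
    cv2.imwrite(f'pics/{tag}.png',a)
E
python3 - <<'E'
from look import *
s,R=st();print(R.round(3))
pic('scene','s1',(200,130,400,280),4);pic('top','t1')
E
```

```text
t 2.65 tcp [0.5713 0.0255 0.2502] damper xy mm [-0.4 16. ] F [-0.35  0.21 -0.06] Fy_d 0.23 w 0.0006
[[ 0.999 -0.    -0.038]
 [ 0.038  0.     0.999]
 [-0.    -1.     0.   ]]
```

View pics/s1.png

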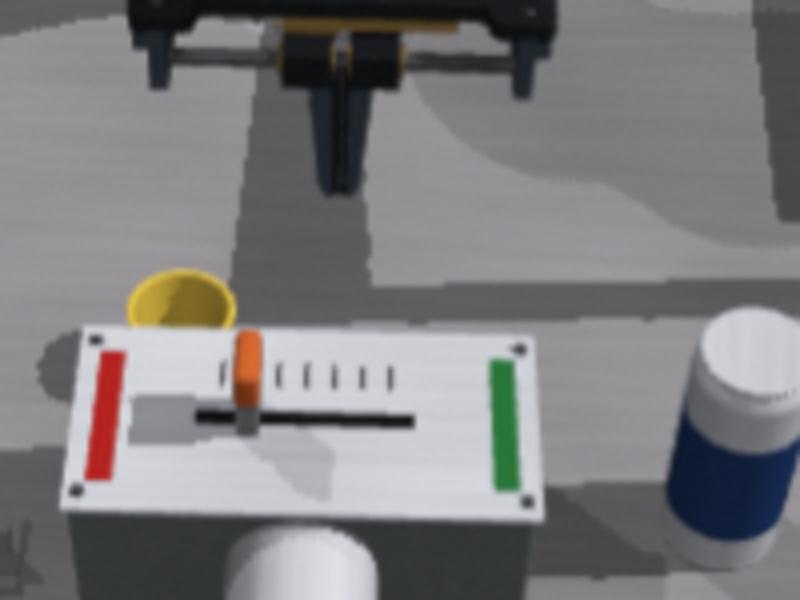

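The picture shows the closed fingers above the damper at (340,190) and the lever at (247,370). One tick shows on its red side and five on its green side, so the lever is in notch 1. I'll lower the fingers on the green side of the lever.

Emit:
send_rows:
  deltas:
    - [0, 0, 0, 0, 15, 0, 1]
    - [0, 0, 0, 0, 32, 0, 1]
    - [0, 0, 0, 0, 50, 0, 1]
    - [0, 0, 0, 0, 68, 0, 1]
    - [0, 0, 0, 0, 85, 0, 1]
    - [0, 0, 0, 0, 100, 0, 1]
    - [0, 0, 0, 0, 112, 0, 1]
    - [0, 0, 0, 0, 120, 0, 1]
    - [0, 0, 0, 0, 120, 0, 1]
    - [0, 0, 0, 0, 120, 0, 1]

```text
time_s: 3.58
eef_pos: [0.5714, 0.0255, 0.1303]
ee_rot: [0.707, -0.707, -0.014, 0.014]
wrist_force: [-0.5, 0.6, 0.6]
width: 0.0004
```

Run:
```python
from look import *
st();pic('scene','s2',(200,130,400,280),4);pic('top','t2',(225,135,365,225),5.7)
```

```text
t 3.58 tcp [0.5714 0.0255 0.1303] damper xy mm [-0.3 16. ] F [-0.49  0.63  0.55] Fy_d 0.65 w 0.0004
```

View pics/s2.png

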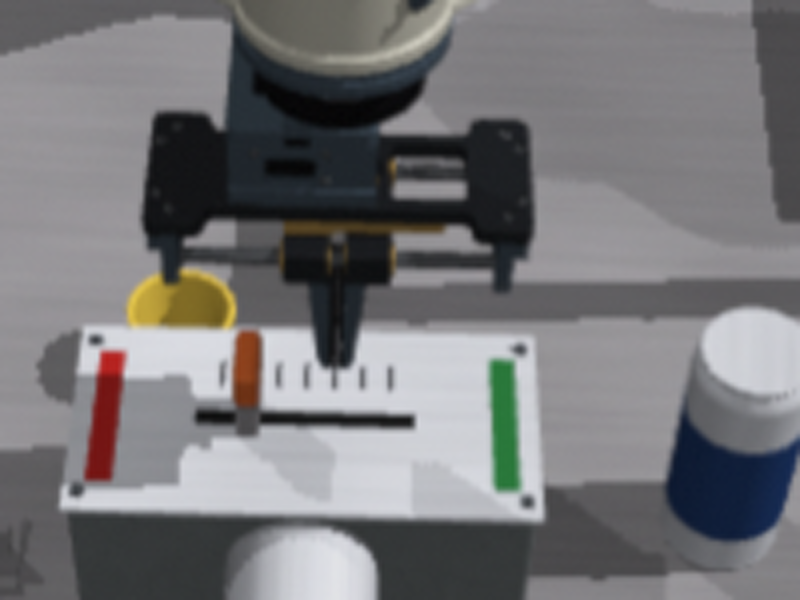

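Run:
```python
from h import *
import cv2
def proj(cam,X):
    c=CAM[cam];f,cx,cy=c['K'];p=np.array(c['R'])@X+np.array(c['t']);s=p[:2]/p[2];s=s*(1+c['k1']*(s@s));return s*f+[cx,cy]
for dx in(-.016,0,.016):
    p=proj('scene',np.array([.5714+dx,.0255,.1303]));print(((p-[200,130])*4).round(0), ((proj('top',np.array([.5714+dx,.0255,.1303]))-[225,135])*5.7).round(0))
```

```text
[334. 354.] [357. 287.]
[332. 377.] [356. 239.]
[330. 401.] [356. 192.]
```

View pics/t2.png

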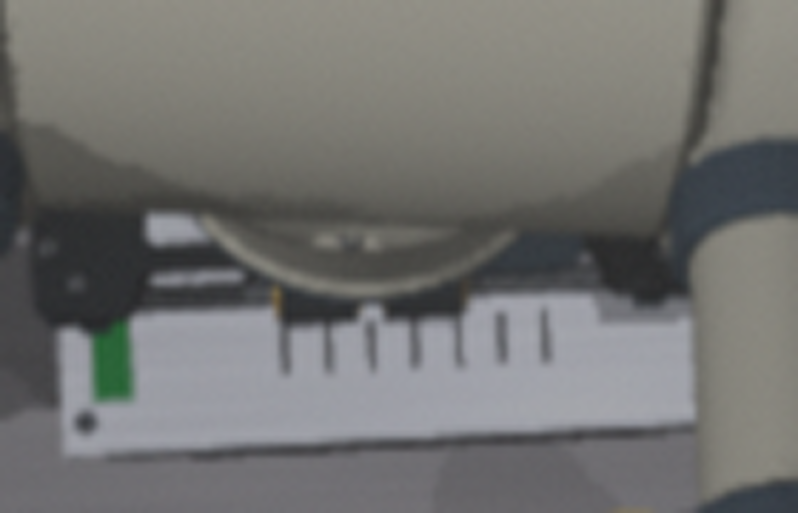

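Run:
```python
from look import *
pic('scene','s3',(240,190,310,240),11);pic('wrist','w3')
```

```text
(no output)
```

View pics/s3.png

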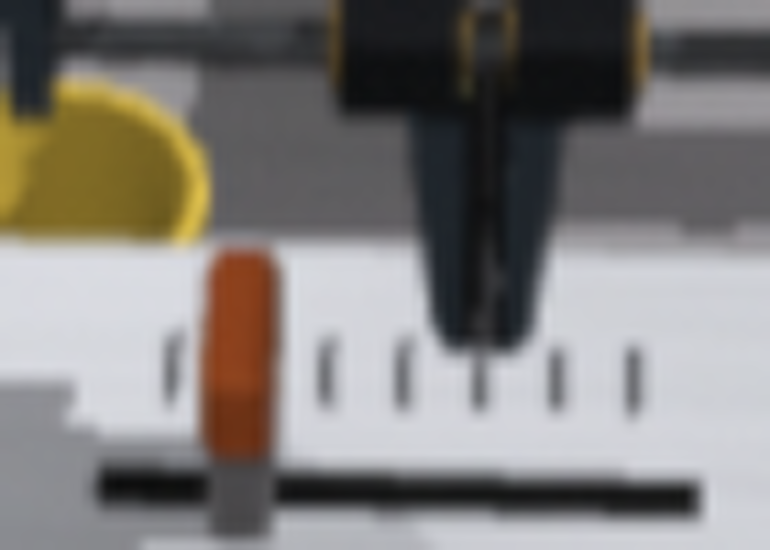

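View pics/w3.png

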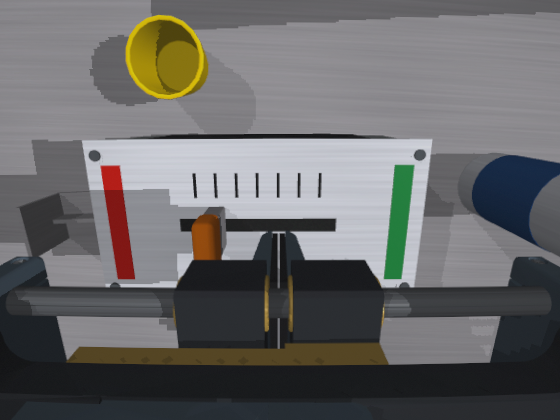

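Run:
```python
from h import *
c=np.array([.5724,.0095]);th=.042;R=np.array([[np.cos(th),-np.sin(th)],[np.sin(th),np.cos(th)]])
for n,uv,z in(('tip',(483,350),.1303),('capbotfront',(237,457),.1275),('bladebase',(242,535),.1),('captopback',(243,248),.1515),('slotL',(100,485),.1),('slotR',(698,497),.1)):
    w=at_z('scene',crop(uv,(240,190),11),z);print(n,w.round(4),(R.T@(w[:2]-c)*1e3).round(1))
```

```text
tip [0.5633 0.026  0.1303] [-8.4 16.9]
capbotfront [ 0.5906 -0.0181  0.1275] [ 17.1 -28.3]
bladebase [ 0.5867 -0.0179  0.1   ] [ 13.1 -28. ]
captopback [ 0.56   -0.0193  0.1515] [-13.6 -28.2]
slotL [ 0.5764 -0.0461  0.1   ] [  1.6 -55.7]
slotR [0.571 0.068 0.1  ] [ 1.1 58.5]
```

Run:
```python
from look import *
c=robot.camera('wrist');s=robot.get_state();q=s['ee_rot'];R=Ro.from_quat(np.r_[q[1:],q[0]]).as_matrix()
K=c['K']
def pr(X):
    p=c['R']@X+c['t'];d=p[:2]/p[2];d=d*(1+c['k1']*(d@d));return (d*K[0,0]+K[:2,2]).round(0)
for x in(-16,-8,0,8,16):
  for y in (0,-20):
    print(x,y,pr(s['eef_pos']+R@np.array([x,y,0])/1e3))
print('lever top',pr(np.array([.5724+.030*.042,.0095-.030,.1515])))
print('cam pos',-c['R'].T@c['t'])
cv2.imwrite('pics/w4.png',cv2.resize(c['img'][180:300,160:400,::-1],None,fx=3.3,fy=3.3))
```

```text
-16 0 [278. 215.]
-16 -20 [277. 225.]
-8 0 [278. 227.]
-8 -20 [277. 238.]
0 0 [278. 239.]
0 -20 [277. 251.]
8 0 [278. 250.]
8 -20 [277. 263.]
16 0 [278. 261.]
16 -20 [278. 275.]
lever top [200. 251.]
cam pos [0.49423335 0.02304876 0.33173591]
```

View pics/w4.png

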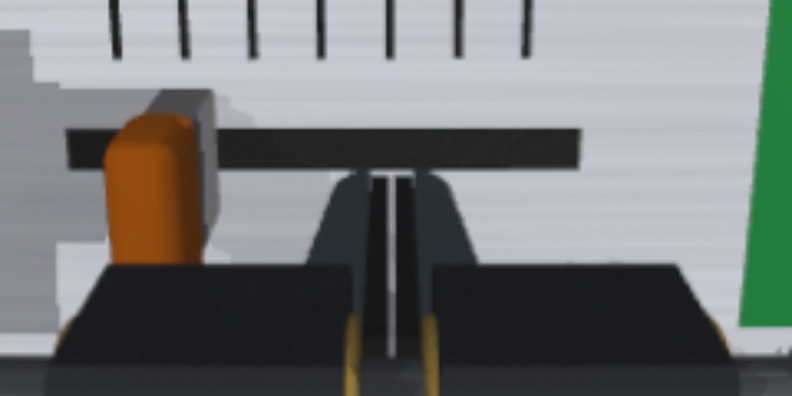

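Fingertip length is uncertain: the wrist and scene views both fit a tip that ends higher than the stated TCP. There is room below, so I'll go down 18 mm and look again.

Emit:
send_rows:
  deltas:
    - [0, 0, 0, 0, 3, 0, 1]
    - [0, 0, 0, 0, 6, 0, 1]
    - [0, 0, 0, 0, 9, 0, 1]
    - [0, 0, 0, 0, 11, 0, 1]
    - [0, 0, 0, 0, 13, 0, 1]
    - [0, 0, 0, 0, 15, 0, 1]
    - [0, 0, 0, 0, 17, 0, 1]
    - [0, 0, 0, 0, 18, 0, 1]
    - [0, 0, 0, 0, 18, 0, 1]
    - [0, 0, 0, 0, 18, 0, 1]

```text
time_s: 4.67
eef_pos: [0.5714, 0.0255, 0.1122]
ee_rot: [-0.707, 0.707, 0.014, -0.014]
wrist_force: [0.9, -0.3, 1.2]
width: 0.0002
```

Run:
```python
from look import *
st();pic('scene','s5',(240,190,310,240),11);pic('wrist','w5',(160,180,400,300),3.3)
```

```text
t 4.67 tcp [0.5714 0.0255 0.1122] damper xy mm [-0.3 16. ] F [ 0.93 -0.27  1.24] Fy_d -0.31 w 0.0002
```

View pics/s5.png

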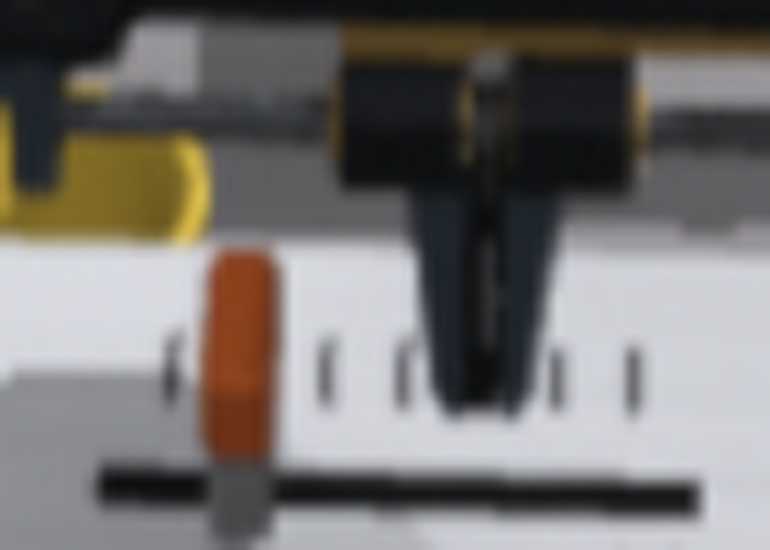

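View pics/w5.png

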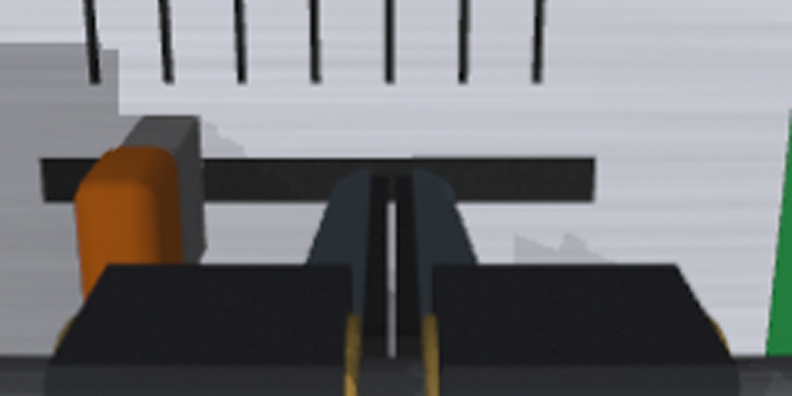

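The tips now sit between the lever's base and its cap, about 29 mm to the green side, which is a good height for pushing. I'll approach now.

Emit:
send_rows:
  deltas:
    - [0, 0, 0, 0, 0, -3, 1]
    - [0, 0, 0, 0, 0, -6, 1]
    - [0, 0, 0, 0, 0, -9, 1]
    - [0, 0, 0, 0, 0, -12, 1]
    - [0, 0, 0, 0, 0, -15, 1]
    - [0, 0, 0, 0, 0, -18, 1]
    - [0, 0, 0, 0, 0, -20, 1]
    - [0, 0, 0, 0, 0, -22, 1]
    - [0, 0, 0, 0, 0, -23, 1]
    - [0, 0, 0, 0, 0, -24, 1]

```text
time_s: 5.6
eef_pos: [0.5723, 0.0014, 0.1122]
ee_rot: [0.707, -0.707, -0.014, 0.014]
wrist_force: [-0.1, -0.2, 0.7]
width: 0.0006
```

Emit:
send_rows:
  deltas:
    - [0, 0, 0, 0, 0, -1, 1]
    - [0, 0, 0, 0, 0, -2, 1]
    - [0, 0, 0, 0, 0, -3, 1]
    - [0, 0, 0, 0, 0, -4, 1]
    - [0, 0, 0, 0, 0, -5, 1]
    - [0, 0, 0, 0, 0, -6, 1]
    - [0, 0, 0, 0, 0, -7, 1]
    - [0, 0, 0, 0, 0, -8, 1]
    - [0, 0, 0, 0, 0, -8, 1]
    - [0, 0, 0, 0, 0, -8, 1]

```text
time_s: 6.43
eef_pos: [0.5726, -0.0064, 0.1122]
ee_rot: [0.707, -0.707, -0.014, 0.014]
wrist_force: [0.5, 4.5, 0.4]
width: 0.0006
```

Run:
```python
from look import *
st();pic('scene','s6',(240,190,310,240),11)
```

```text
t 6.43 tcp [ 0.5726 -0.0064  0.1122] damper xy mm [ -0.4 -15.9] F [0.5  4.51 0.4 ] Fy_d 4.48 w 0.0006
```

View pics/s6.png

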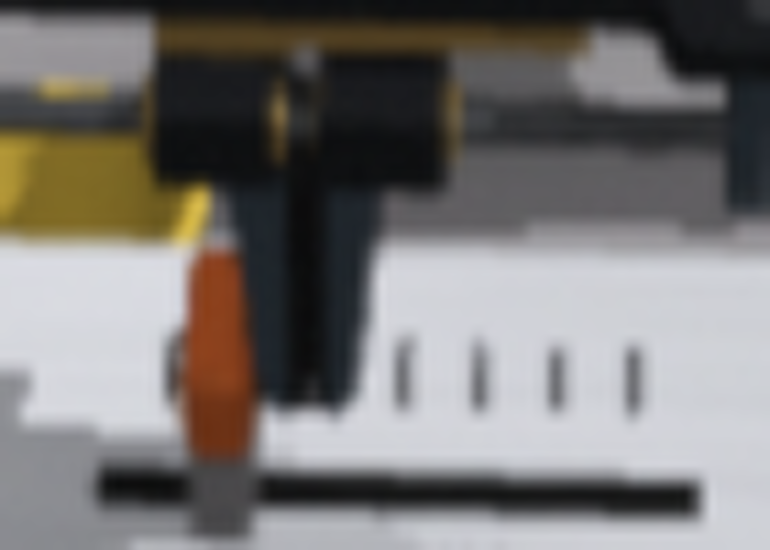

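Contact is made: the lever has moved about 4 mm under 4.5 N. I'll keep pushing to the stop.

Emit:
send_rows:
  deltas:
    - [0, 0, 0, 0, 0, -1, 1]
    - [0, 0, 0, 0, 0, -2, 1]
    - [0, 0, 0, 0, 0, -3, 1]
    - [0, 0, 0, 0, 0, -4, 1]
    - [0, 0, 0, 0, 0, -5, 1]
    - [0, 0, 0, 0, 0, -6, 1]
    - [0, 0, 0, 0, 0, -7, 1]
    - [0, 0, 0, 0, 0, -8, 1]
    - [0, 0, 0, 0, 0, -9, 1]
    - [0, 0, 0, 0, 0, -9, 1]

```text
time_s: 7.32
eef_pos: [0.573, -0.0157, 0.1122]
ee_rot: [-0.707, 0.707, 0.014, -0.014]
wrist_force: [-0.8, -0.9, -0.1]
width: 0.0006
```

Emit:
send_rows:
  deltas:
    - [0, 0, 0, 0, 0, -0.5, 1]
    - [0, 0, 0, 0, 0, -1, 1]
    - [0, 0, 0, 0, 0, -1.5, 1]
    - [0, 0, 0, 0, 0, -2, 1]
    - [0, 0, 0, 0, 0, -2, 1]
    - [0, 0, 0, 0, 0, -2, 1]
    - [0, 0, 0, 0, 0, -2, 1]
    - [0, 0, 0, 0, 0, -2, 1]
    - [0, 0, 0, 0, 0, -2, 1]
    - [0, 0, 0, 0, 0, -2, 1]

```text
time_s: 8.15
eef_pos: [0.573, -0.0175, 0.1122]
ee_rot: [-0.707, 0.707, 0.014, -0.014]
wrist_force: [0.5, 0.0, 0.6]
width: 0.0002
```

Run:
```python
from look import *
st();pic('scene','s7',(240,190,310,240),11)
```

```text
t 8.15 tcp [ 0.573  -0.0175  0.1122] damper xy mm [ -0.5 -27. ] F [0.48 0.04 0.64] Fy_d 0.02 w 0.0002
```

View pics/s7.png

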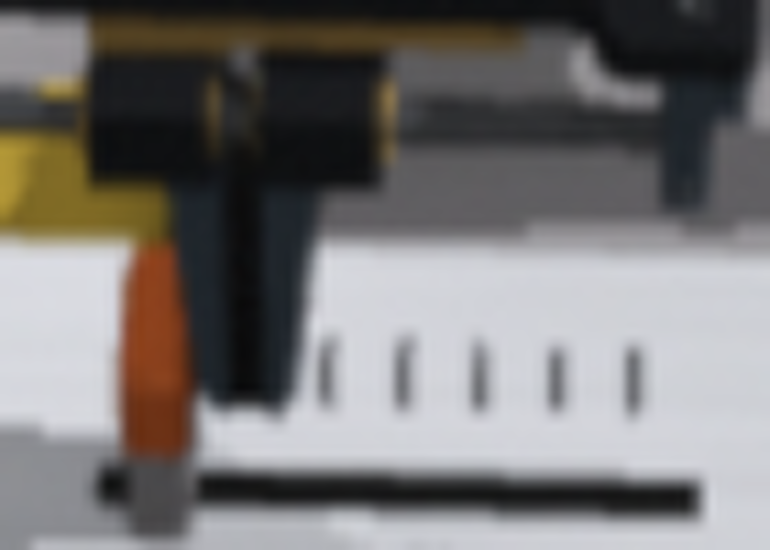

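The lever has snapped away from the fingers, about 15.5 mm from where it began. I'll confirm it's on the hard stop with a light push.

Emit:
send_rows:
  deltas:
    - [0, 0, 0, 0, 0, -0.3, 1]
    - [0, 0, 0, 0, 0, -0.6, 1]
    - [0, 0, 0, 0, 0, -0.9, 1]
    - [0, 0, 0, 0, 0, -1.2, 1]
    - [0, 0, 0, 0, 0, -1.5, 1]
    - [0, 0, 0, 0, 0, -1.5, 1]
    - [0, 0, 0, 0, 0, -1.5, 1]
    - [0, 0, 0, 0, 0, -1.5, 1]
    - [0, 0, 0, 0, 0, -1.5, 1]
    - [0, 0, 0, 0, 0, -1.5, 1]

```text
time_s: 9.03
eef_pos: [0.5731, -0.0184, 0.1122]
ee_rot: [0.707, -0.707, -0.014, 0.014]
wrist_force: [0.8, 6.1, 0.0]
width: 0.0005
```

Emit:
send_rows:
  deltas:
    - [0, 0, 0, 0, 0, 4, 1]
    - [0, 0, 0, 0, 0, 8, 1]
    - [0, 0, 0, 0, -15, 8, 1]
    - [0, 0, 0, 0, -30, 8, 1]
    - [0, 0, 0, 0, -45, 8, 1]
    - [0, 0, 0, 0, -60, 8, 1]
    - [0, 0, 0, 0, -72, 8, 1]
    - [0, 0, 0, 0, -80, 8, 1]
    - [0, 0, 0, 0, -80, 8, 1]
    - [0, 0, 0, 0, -80, 8, 1]

```text
time_s: 9.87
eef_pos: [0.5728, -0.0109, 0.1921]
ee_rot: [-0.707, 0.707, 0.014, -0.014]
wrist_force: [-0.3, 0.2, -0.3]
width: 0.0003
```

Emit:
send_rows:
  deltas:
    - [0, 0, 0, 0, 0, -8, 1]
    - [0, 0, 0, 0, 0, -16, 1]
    - [0, 0, 0, 0, 0, -24, 1]
    - [0, 0, 0, 0, 0, -32, 1]
    - [0, 0, 0, 0, 0, -40, 1]
    - [0, 0, 0, 0, 0, -48, 1]
    - [0, 0, 0, 0, 0, -54, 1]
    - [0, 0, 0, 0, 0, -56, 1]
    - [0, 0, 0, 0, 0, -56, 1]
    - [0, 0, 0, 0, 0, -56, 1]

```text
time_s: 10.7
eef_pos: [0.575, -0.0669, 0.1922]
ee_rot: [0.707, -0.707, -0.014, 0.014]
wrist_force: [-0.1, -0.6, -0.3]
width: 0.0005
```

Run:
```python
from look import *
st();pic('scene','s8',(200,130,400,280),4)
```

```text
t 10.7 tcp [ 0.575  -0.0669  0.1922] damper xy mm [ -0.6 -76.4] F [-0.14 -0.56 -0.35] Fy_d -0.55 w 0.0005
```

View pics/s8.png

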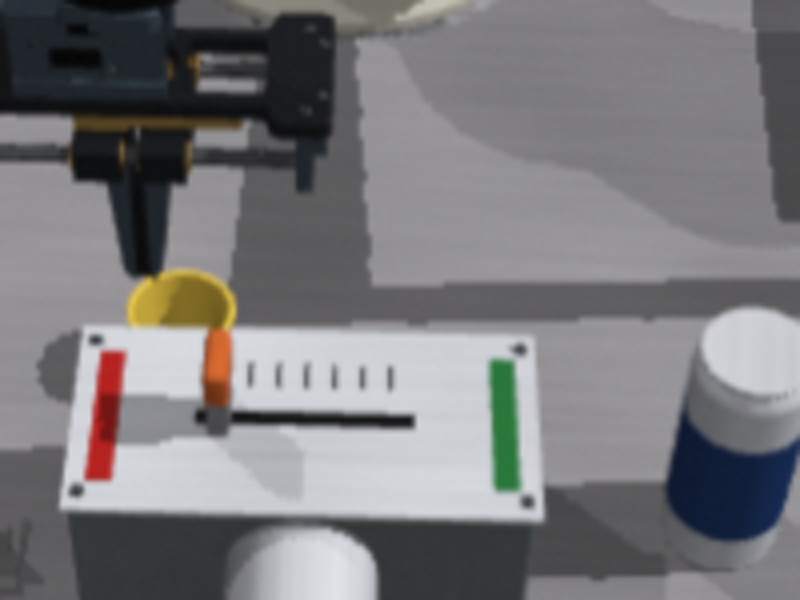

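The lever is at closed (218,370), with all six click ticks showing on its green side. I'll lower on the red side and approach to just short of contact, which I expect about 14 mm ahead.

Emit:
send_rows:
  deltas:
    - [0, 0, 0, 0, 12, 0, 1]
    - [0, 0, 0, 0, 26, 0, 1]
    - [0, 0, 0, 0, 40, 0, 1]
    - [0, 0, 0, 0, 54, 0, 1]
    - [0, 0, 0, 0, 66, 0, 1]
    - [0, 0, 0, 0, 76, 0, 1]
    - [0, 0, 0, 0, 80, 0, 1]
    - [0, 0, 0, 0, 80, 0, 1]
    - [0, 0, 0, 0, 80, 4, 1]
    - [0, 0, 0, 0, 80, 8, 1]

```text
time_s: 11.58
eef_pos: [0.5751, -0.0588, 0.1129]
ee_rot: [-0.707, 0.707, 0.014, -0.013]
wrist_force: [0.1, 0.2, 0.2]
width: 0.0004
```

Emit:
send_rows:
  deltas:
    - [0, 0, 0, 0, 0, 1, 1]
    - [0, 0, 0, 0, 0, 2, 1]
    - [0, 0, 0, 0, 0, 3, 1]
    - [0, 0, 0, 0, 0, 4, 1]
    - [0, 0, 0, 0, 0, 5, 1]
    - [0, 0, 0, 0, 0, 6, 1]
    - [0, 0, 0, 0, 0, 7, 1]
    - [0, 0, 0, 0, 0, 8, 1]
    - [0, 0, 0, 0, 0, 8, 1]
    - [0, 0, 0, 0, 0, 8, 1]

```text
time_s: 12.42
eef_pos: [0.5744, -0.051, 0.1122]
ee_rot: [-0.707, 0.707, 0.014, -0.014]
wrist_force: [-0.1, -1.4, -0.1]
width: 0.0008
```

Run:
```python
from look import *
st();pic('scene','s9',(240,190,310,240),11)
```

```text
t 12.42 tcp [ 0.5744 -0.051   0.1122] damper xy mm [ -0.6 -60.5] F [-0.11 -1.41 -0.08] Fy_d -1.41 w 0.0008
```

View pics/s9.png

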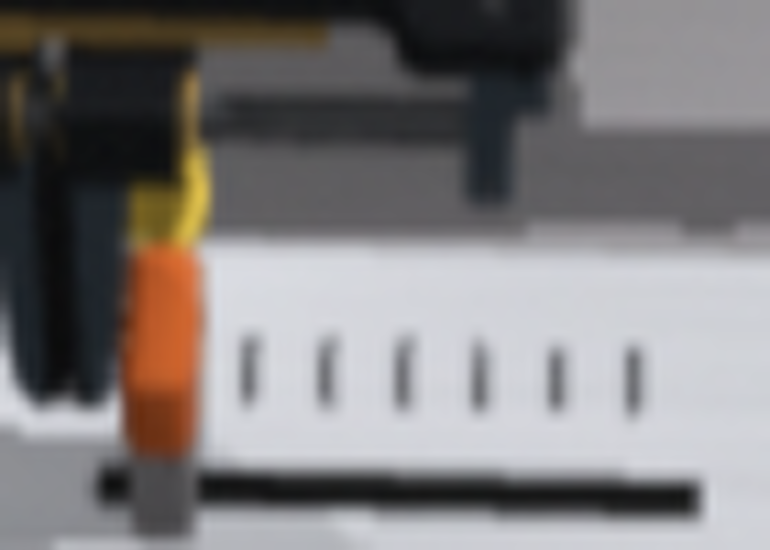

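Contact is just starting at damper y = -60.5 mm (-1.4 N), so I'm taking that as the zero. I'll push slowly for click 1.

Emit:
send_rows:
  deltas:
    - [0, 0, 0, 0, 0, 0.8, 1]
    - [0, 0, 0, 0, 0, 1.6, 1]
    - [0, 0, 0, 0, 0, 2.4, 1]
    - [0, 0, 0, 0, 0, 3.2, 1]
    - [0, 0, 0, 0, 0, 4, 1]
    - [0, 0, 0, 0, 0, 4.8, 1]
    - [0, 0, 0, 0, 0, 5.6, 1]
    - [0, 0, 0, 0, 0, 6.4, 1]
    - [0, 0, 0, 0, 0, 7.2, 1]
    - [0, 0, 0, 0, 0, 8, 1]

```text
time_s: 13.3
eef_pos: [0.574, -0.0426, 0.1122]
ee_rot: [0.707, -0.707, -0.014, 0.014]
wrist_force: [0.9, 0.5, -0.1]
width: 0.0004
```

Run:
```python
from look import *
st();pic('scene','s10',(240,190,310,240),11)
```

```text
t 13.3 tcp [ 0.574  -0.0426  0.1122] damper xy mm [ -0.6 -52.1] F [ 0.91  0.48 -0.11] Fy_d 0.44 w 0.0004
```

View pics/s10.png

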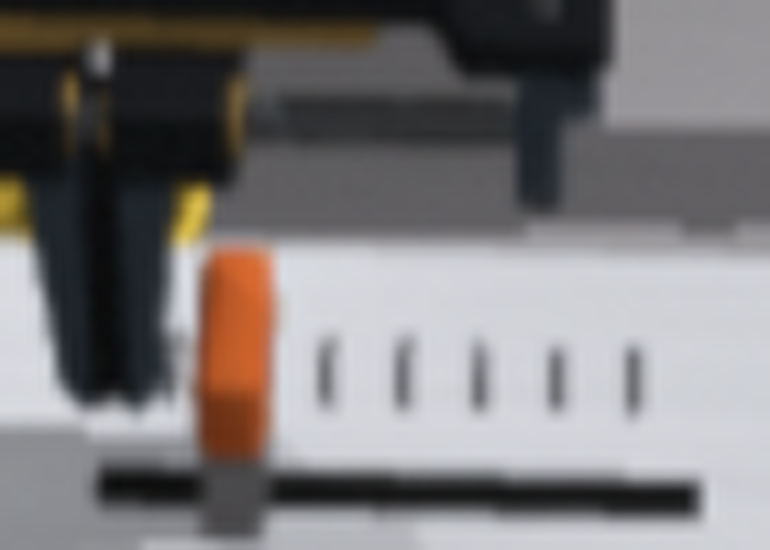

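Click 1 is done: the blade is at column 237 and five ticks remain. Next is click 2, with the snap expected near damper y = -38.

Emit:
send_rows:
  deltas:
    - [0, 0, 0, 0, 0, 1, 1]
    - [0, 0, 0, 0, 0, 2, 1]
    - [0, 0, 0, 0, 0, 3, 1]
    - [0, 0, 0, 0, 0, 4, 1]
    - [0, 0, 0, 0, 0, 5, 1]
    - [0, 0, 0, 0, 0, 5.5, 1]
    - [0, 0, 0, 0, 0, 6, 1]
    - [0, 0, 0, 0, 0, 6.5, 1]
    - [0, 0, 0, 0, 0, 7, 1]
    - [0, 0, 0, 0, 0, 7.5, 1]

```text
time_s: 14.18
eef_pos: [0.5738, -0.0356, 0.1122]
ee_rot: [-0.707, 0.707, 0.014, -0.014]
wrist_force: [0.5, -2.9, 0.9]
width: 0.0004
```

Emit:
send_rows:
  deltas:
    - [0, 0, 0, 0, 0, 0.8, 1]
    - [0, 0, 0, 0, 0, 1.6, 1]
    - [0, 0, 0, 0, 0, 2.4, 1]
    - [0, 0, 0, 0, 0, 3.2, 1]
    - [0, 0, 0, 0, 0, 4, 1]
    - [0, 0, 0, 0, 0, 4.8, 1]
    - [0, 0, 0, 0, 0, 5.6, 1]
    - [0, 0, 0, 0, 0, 6.2, 1]
    - [0, 0, 0, 0, 0, 6.8, 1]
    - [0, 0, 0, 0, 0, 7.2, 1]

```text
time_s: 15.02
eef_pos: [0.5735, -0.0279, 0.1122]
ee_rot: [0.707, -0.707, -0.014, 0.014]
wrist_force: [-0.4, -0.7, -0.2]
width: 0.0005
```

Run:
```python
from look import *
st();pic('scene','s11',(240,190,310,240),11)
```

```text
t 15.02 tcp [ 0.5735 -0.0279  0.1122] damper xy mm [ -0.5 -37.4] F [-0.38 -0.67 -0.23] Fy_d -0.66 w 0.0005
```

View pics/s11.png

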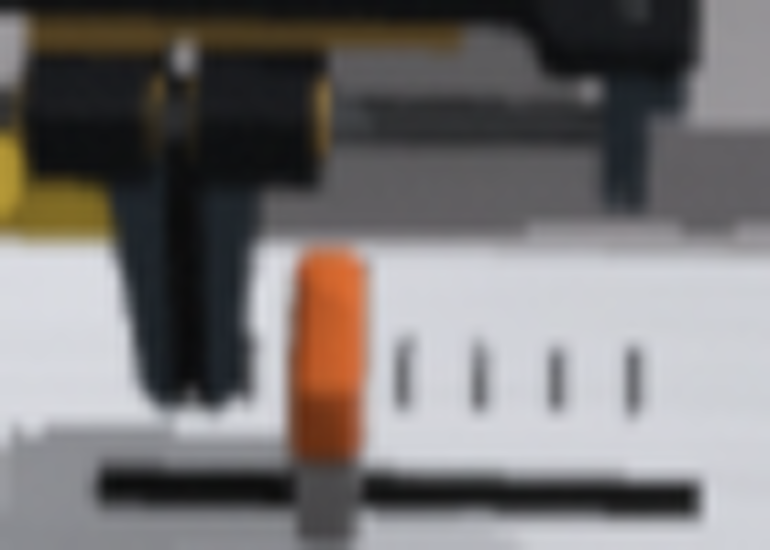

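Click 2 is done: the blade is at column 328 and four ticks remain. Next is click 3, slower, with the snap expected near damper y = -23.

Emit:
send_rows:
  deltas:
    - [0, 0, 0, 0, 0, 0.8, 1]
    - [0, 0, 0, 0, 0, 1.6, 1]
    - [0, 0, 0, 0, 0, 2.4, 1]
    - [0, 0, 0, 0, 0, 3.2, 1]
    - [0, 0, 0, 0, 0, 4, 1]
    - [0, 0, 0, 0, 0, 4.8, 1]
    - [0, 0, 0, 0, 0, 5.6, 1]
    - [0, 0, 0, 0, 0, 6.4, 1]
    - [0, 0, 0, 0, 0, 7, 1]
    - [0, 0, 0, 0, 0, 7.4, 1]

```text
time_s: 15.9
eef_pos: [0.5732, -0.021, 0.1122]
ee_rot: [-0.707, 0.707, 0.014, -0.014]
wrist_force: [0.2, -1.8, -0.3]
width: 0.0005
```

Emit:
send_rows:
  deltas:
    - [0, 0, 0, 0, 0, 0.4, 1]
    - [0, 0, 0, 0, 0, 0.8, 1]
    - [0, 0, 0, 0, 0, 1.2, 1]
    - [0, 0, 0, 0, 0, 1.6, 1]
    - [0, 0, 0, 0, 0, 2, 1]
    - [0, 0, 0, 0, 0, 2.4, 1]
    - [0, 0, 0, 0, 0, 2.8, 1]
    - [0, 0, 0, 0, 0, 3.2, 1]
    - [0, 0, 0, 0, 0, 3.6, 1]
    - [0, 0, 0, 0, 0, 4, 1]

```text
time_s: 16.73
eef_pos: [0.5731, -0.0171, 0.1122]
ee_rot: [-0.707, 0.707, 0.014, -0.014]
wrist_force: [-0.3, -5.2, 0.0]
width: 0.0004
```

Run:
```python
from look import *
st();pic('scene','s12',(240,190,310,240),11)
```

```text
t 16.73 tcp [ 0.5731 -0.0171  0.1122] damper xy mm [ -0.5 -26.6] F [-0.27 -5.23  0.04] Fy_d -5.21 w 0.0004
```

View pics/s12.png

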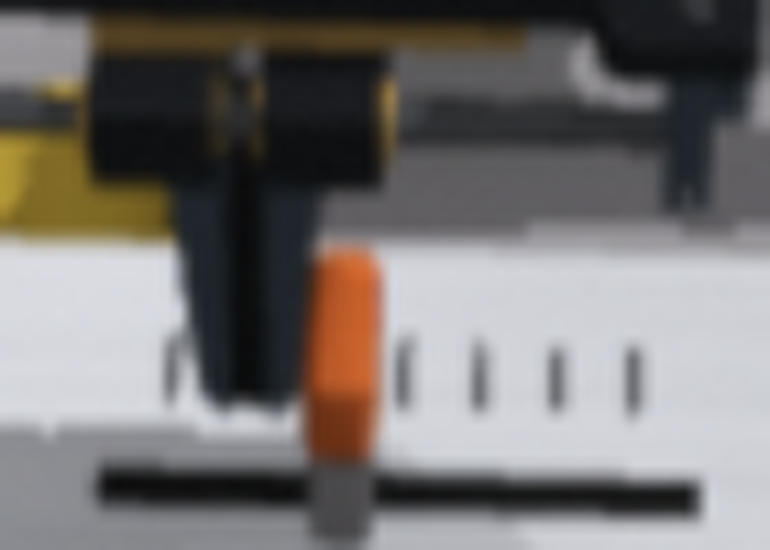

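Emit:
send_rows:
  deltas:
    - [0, 0, 0, 0, 0, 0.4, 1]
    - [0, 0, 0, 0, 0, 0.8, 1]
    - [0, 0, 0, 0, 0, 1.2, 1]
    - [0, 0, 0, 0, 0, 1.6, 1]
    - [0, 0, 0, 0, 0, 2, 1]
    - [0, 0, 0, 0, 0, 2.4, 1]
    - [0, 0, 0, 0, 0, 2.8, 1]
    - [0, 0, 0, 0, 0, 3.2, 1]
    - [0, 0, 0, 0, 0, 3.5, 1]
    - [0, 0, 0, 0, 0, 3.5, 1]

```text
time_s: 17.62
eef_pos: [0.5729, -0.0132, 0.1122]
ee_rot: [0.707, -0.707, -0.014, 0.014]
wrist_force: [-0.4, -0.8, -0.5]
width: 0.0003
```

Run:
```python
from look import *
st();pic('scene','s13',(240,190,310,240),11)
```

```text
t 17.62 tcp [ 0.5729 -0.0132  0.1122] damper xy mm [ -0.5 -22.7] F [-0.43 -0.85 -0.48] Fy_d -0.83 w 0.0003
```

View pics/s13.png

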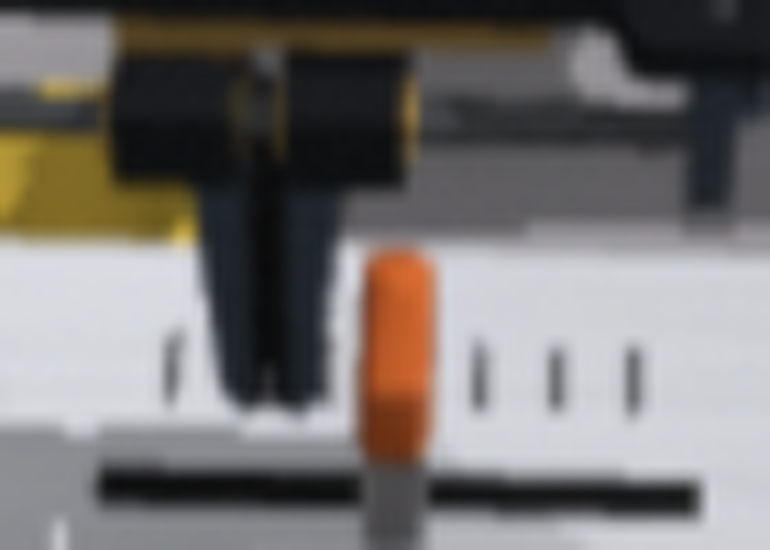

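Click 3: the blade is at column 394, where notch 3 should be. Three ticks remain (4 to 6) and the fingers are clear of the lever. I'll back off, rise and retreat towards the robot, then check.

Emit:
send_rows:
  deltas:
    - [0, 0, 0, 0, 0, -3, 1]
    - [0, 0, 0, 0, 0, -7, 1]
    - [0, 0, 0, 0, 0, -10, 1]
    - [0, 0, 0, 0, -15, -10, 1]
    - [0, 0, 0, 0, -35, -10, 1]
    - [0, 0, 0, 0, -60, -10, 1]
    - [0, 0, 0, 0, -85, -10, 1]
    - [0, 0, 0, 0, -110, -10, 1]
    - [0, 0, 0, 0, -130, -10, 1]
    - [0, 0, 0, 0, -140, -10, 1]

```text
time_s: 18.5
eef_pos: [0.5742, -0.0238, 0.2549]
ee_rot: [-0.707, 0.707, 0.015, -0.013]
wrist_force: [1.2, 0.0, -0.1]
width: -0.0
```

Emit:
send_rows:
  deltas:
    - [0, 0, 0, -10, 0, 0, 1]
    - [0, 0, 0, -25, 0, 0, 1]
    - [0, 0, 0, -45, 0, 0, 1]
    - [0, 0, 0, -65, 0, 0, 1]
    - [0, 0, 0, -85, 0, 0, 1]
    - [0, 0, 0, -105, 0, 0, 1]
    - [0, 0, 0, -125, 0, 0, 1]
    - [0, 0, 0, -140, 0, 0, 1]
    - [0, 0, 0, -140, 0, 0, 1]
    - [0, 0, 0, -140, 0, 0, 1]

```text
time_s: 19.33
eef_pos: [0.4322, -0.0288, 0.2514]
ee_rot: [0.707, -0.707, -0.013, 0.014]
wrist_force: [1.1, -0.7, 0.6]
width: 0.0007
```

Run:
```python
from look import *
from h import *
st();pic('scene','s14',(240,190,310,240),11);pic('scene','s15');pic('top','t15')
```

```text
t 19.33 tcp [ 0.4322 -0.0288  0.2514] damper xy mm [-141.7  -32.4] F [ 1.13 -0.65  0.59] Fy_d -0.7 w 0.0007
```

View pics/s14.png

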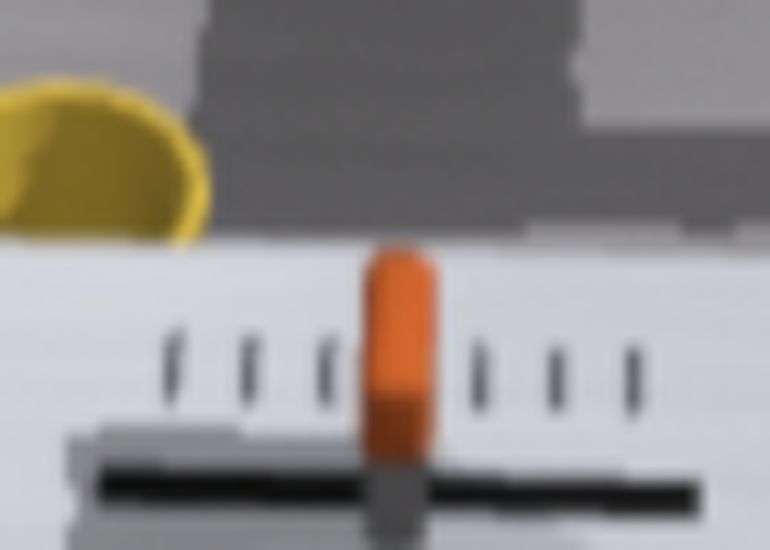

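View pics/s15.png

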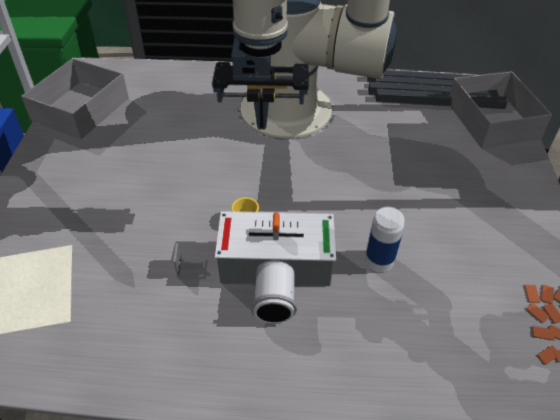

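View pics/t15.png

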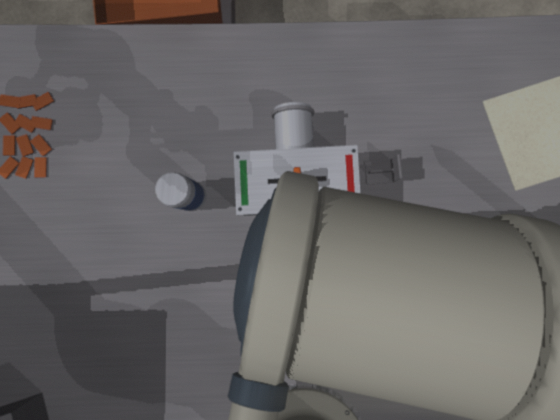

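The lever rests in notch 3, at column 397, with three ticks on each side. The can, bracket and cup are at the same pixels as at the start, and the arm is clear.

```bash
python3 -c "
from plant import robot
print(robot.close_job())"
```

```text
the job is handed in; nothing more can be done
None
```

The lever is resting in the third notch, and I handed the job in at about 19.5 s. I only pushed it, with the fingers shut. It went from notch 1 to the closed stop, where I felt 6 N of resistance. From the other side I then pushed it slowly through clicks 1, 2 and 3, without seeing it overrun the third notch.

**Last checks:**
- **Lever:** the final picture shows it at tick 3, with three ticks on each side.
- **Can, bracket and cup:** they appear at the same pixels as at the start. The arm hides the cup in the last top view, so the cup was checked only in the scene view.
- **Arm:** it stood clear at height 0.25 m, with about 1 N on the wrist sensor, which is its noise level.

**What disagreed:**
- **Camera positions:** the scene and top cameras placed the damper about 4–5 mm apart.
- **Fingertips:** in the pictures they seemed to end roughly 10–20 mm above the stated tool point. I pushed 18 mm lower than first planned, and relied on contact force and the ticks instead of absolute positions.

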